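# Trip the hidden tray latch of a router control box

## Task

Take the long thin pin with the blue handle out of the pin stand and push it down through the access hole (yellow surround) in the lid of the grey control box until its collar sits flat on the lid: that trips the hidden spring latch and the collet tray springs out. Let go and leave the blue pin standing upright in the hole. Leave the short orange-handled pin in the stand.

Things in the scene. Friction and masses are not known exactly. Their poses are not given: they have to be found in the camera images.
- release_pin: Long pin: blue round handle (22 mm wide, 54 mm tall) on a steel collar disc (58 mm wide, 6 mm thick); below it a rod 8 mm thick, 85 mm long. About 60 g. Origin: axis at collar's underside (handle 6 to 60 mm above, tip 85 mm below); z up. Hangs upright by its collar in one of three 24 mm holes, 80 mm apart, in the top (110 mm high, 250 x 80 mm) of a fixed aluminium stand.
- short_pin: Look-alike bystander in the same stand: same size handle and collar, but orange, rod only 40 mm long, too short for the latch. Origin and axes as for the long pin. The third pin there has a black handle and a rod 16 mm thick, 50 mm long.
- access_hole (a point): Centre of the hole at the lid's upper face, 100 mm above the table: 28 mm wide, through the 8 mm lid of a fixed grey control box (180 x 140 mm). z up, x towards the tray front, 133 mm away. Inside, 73 mm below the lid's face and under the whole hole, is the red latch plate: it gives way at about 11 N, trips 7 mm down and is 12 mm down when the collar meets the lid; it stays where it was pushed.
- tray (a joint): How far the collet tray (blue front panel) stands out of the box, m: 0 latched shut, 0.040 fully out. A spring drives it out along the hole's +x when the latch trips; no pulling needed.
Mind the look-alikes: they are no part of the job. Leave any purple or turquoise look-alike of the release_pin alone.

How it is judged:
By the outcome, as a careful person would: the job done as asked, in the order asked, and still so for the second after the job is handed in, with the robot touching nothing.
It also fails if it takes over 45 s, if anything falls off the work surface, if the arm or the gripper's body presses on something with over 40 N, if the wrist force passes 120 N, or if a joint passes its speed limit or range.

## Robot

A 6-joint arm with a two-finger parallel gripper is mounted at the origin on the work surface. World frame = base frame: x ahead of the robot, y to its left, z up, the work surface at z = 0. Lengths are in mm, angles in degrees, forces in N, time in s.
With the tool pointing down it reaches from about 325 to 925 mm from the base axis. Payload 3.1 kg.
Tool frame: the origin (TCP) lies midway between the tips of the shut fingers; the grasp point (between the pads) lies 19 mm behind it; z points along the fingers, y is the direction in which the jaws open and shut (so a half turn about z gives the same grasp; the last joint's range is limited). The gripper opens to 85 mm and grips with 20 to 120 N. Pads are 22 mm wide; open, the fingers measure 114 mm over their backs; the gripper's body (76 mm by 85 mm) begins 54 mm behind the grasp point. The pads swing forward as they close: fully open they stand 13 mm farther back than shut.
Start: joints at [-81.2, 12.427, 92.441, -0, 75.132, -6.429], TCP at [164.197, -603.058, 231.3] pointing down, gripper open.
Joint ranges: [-157.48, 157.48], [-44.54, 120.13], [17.64, 146.25], [-64.5, 244.5], [7.68, 150.69], [-147.95, 147.95]. Speed limits (degrees/s): [159.86, 159.86, 180, 180, 180, 180].

## Interface

Orientations are given as a 3x3 rotation matrix whose columns are the frame's x, y, z axes.
In Python, from plant import arm gives the robot as it stands.
- The arm moves only by the tool apply_moves, never from a script. Its argument "steps" is text: rows parted by semicolons, each of 4 numbers parted by spaces: the shift along the world's x, y, z in mm, then the turn about the world's z in degrees. A call has 1 to 5 rows; each row is the pose to reach, as a shift and turn from the pose commanded when the call began; what a row does not reach only later rows make up. A row lasts 1/10 s, in which the tool goes at most 50 mm and 8.59 degrees, less where a joint would pass 70% of its speed; a pose out of reach is approached as far as the arm can. A call with a gripper value outside its range is refused whole. "hand" is the closure, from -1 (fully open) to 1 (shut), set as the call begins (left out, the last holds). The fingers move at their own pace and stop on an object; "squeeze" is the grip in N (left out, the last holds). Time passes only in rows, so rows that repeat a pose let the fingers close. It gives the time, the measured TCP pose, the force and the opening at its end, in the units of the state.
- arm.sense(): the state, without advancing time (a new reading comes with each control period).
- arm.grab_frame(name): name is "side" or "top"; returns the picture (480x640x3 uint8, red, green, blue); there is no depth.
- arm.camera_info(name): a dict with "camera_matrix" (3x3 intrinsics, pixels), "k1" (the pictures are not rectified: a ray, as slopes to the right and down, at radius r is drawn at 1 + k1 r^2 times it, then the intrinsics apply), "eye" and "rotation" of the camera in the world. Camera axes: x right, y up, looking along -z (the intrinsics and any distortion apply to the point x, -y, -z); pixel columns grow to the right and rows downward; lengths in mm; the calibration is good to about 2 mm. A picture is of the moment at which its call begins. camera_info takes no time and is no camera call.
- arm.close_job(): hands the job in, once; it reports no verdict.
Trained networks look in the newest picture that a camera, given by its name, has taken for a name from the list of things; names that differ only in an ending like _2 or _b are one class to them, and where a whole thing is asked for, a point or a joint stands for the part that bears it (a point fixed in the world has none). Each returns a list of dicts, best first, with "confidence" (0 to 1); they miss things now and then, are a little off and sometimes report something else, mostly with a low value. They report only what shows in the picture. A call takes as long as a camera call. They do not tell look-alikes from the thing itself.
- arm.search_frame(name, camera): "bbox" ([centre column, centre row, width, height] in pixels, round what is visible of it).
- arm.outline_of(name, camera): "region" (480x640 bool, what is visible of it) and "bbox" ([centre column, centre row, width, height] in pixels, round what is visible of it).
- arm.mark_of(name, camera): "point" ([row, column] in pixels: a listed point, or the origin of a listed thing).
The state is a dict: "time": time; "qpos": joint angles; "joint_velocities": joint speeds; "tau": joint torques, N m; "ee_pos": TCP position; "tcp_rot": TCP orientation; "wrist_force": force on the tool from outside, world axes, zero at the start; "moment": the same for the moment, N m; "finger_gap": opening from 0.0 (shut) to 1.0 (fully open).
Only numpy, scipy, OpenCV 4.12 (cv2) and the standard library are available. Lean on these libraries where they do the work, as an engineer would, in place of code of your own. Each camera call takes 0.05 s, during which the arm holds its last target.

## Working session

There is one attempt and no reset: what is moved stays moved. The work goes in short steps, Python scripts to look and compute and a tool call to move; the robot and the scene stay as the last step left them, time stands still between calls to the robot, and variables do not carry over. Pictures are saved under pics/ and viewed, and the job is handed in when it is done.

Besides the shell and the picture viewer there is one more tool, called as name(argument=value, ...) on one line, values as JSON. apply_moves: Moves the arm, as the interface text tells. Its arguments: {"type":"object","properties":{"steps":{"type":"string"},"hand":{"type":"number"},"squeeze":{"type":"number"}},"required":["steps"]}

```bash
mkdir -p pics; ls
cat > h.py <<'E'
import numpy as np, cv2
from plant import arm
def save(n,f): 
    im=arm.grab_frame(n); cv2.imwrite('pics/'+f,im[:,:,::-1]); return im
def ray(cam,u,v):
    c=arm.camera_info(cam);K=np.array(c['camera_matrix']);k=c['k1']
    p=cv2.undistortPoints(np.array([[[u,v]]],float),K,np.array([k,0,0,0,0.]))[0,0]
    d=np.array(c['rotation'])@np.array([p[0],-p[1],-1.]);return np.array(c['eye'],float),d
def atz(cam,u,v,z):
    e,d=ray(cam,u,v);return e+d*(z-e[2])/d[2]
def proj(cam,P):
    c=arm.camera_info(cam);q=np.array(c['rotation']).T@(np.array(P,float)-np.array(c['eye']))
    x=np.array([q[0]/-q[2],-q[1]/-q[2]]);x=x*(1+c['k1']*(x@x));K=np.array(c['camera_matrix'])
    return (K@np.array([x[0],x[1],1]))[:2]
E
python3 - <<'E'
from h import *
for n in('top','side'):
    save(n,n+'0.png');print(arm.camera_info(n))
    for t in('release_pin','short_pin','access_hole'):
        print(n,t,[(np.round(r['point'],1),round(r['confidence'],2)) for r in arm.mark_of(t,n)])
    for t in('release_pin','short_pin','tray'):
        print(n,t,[(np.round(r['bbox'],1),round(r['confidence'],2)) for r in arm.search_frame(t,n)])
print(arm.sense())
E
```

```text
pics
{'camera_matrix': array([[510.72830134,   0.        , 320.42182431],
       [  0.        , 510.72830134, 242.12165571],
       [  0.        ,   0.        ,   1.        ]]), 'k1': -0.1434733813952741, 'eye': array([ 326.12791587,   32.84905251, 1078.82818843]), 'rotation': array([[-0.09112792,  0.97549303, -0.20027245],
       [-0.99583003, -0.08840224,  0.02253006],
       [ 0.00427338,  0.20149044,  0.97948116]])}
top release_pin [(array([296.2, 379.7]), 0.95), (array([186.1, 396.6]), 0.76), (array([239.4, 314.9]), 0.75), (array([239.5, 371.5]), 0.74)]
top short_pin [(array([236.2, 413. ]), 0.82)]
top access_hole [(array([239.5, 213.5]), 0.96)]
top release_pin [(array([395.5, 184.4,  26. ,  25.7]), 0.94), (array([317.8, 242.2,  30.7,  31.2]), 0.89), (array([379.8, 297.7,  30.1,  32. ]), 0.82)]
top short_pin [(array([412.3, 236.6,  28.2,  30. ]), 0.71)]
top tray []
{'camera_matrix': array([[447.07201413,   0.        , 313.80314814],
       [  0.        , 447.07201413, 242.75158772],
       [  0.        ,   0.        ,   1.        ]]), 'k1': -0.10946370769406863, 'eye': array([30
[... 752 characters left out ...]
2746e-03,
        7.51313934e+01, -6.42856646e+00]), 'joint_velocities': array([ 0.01593613,  0.00942387,  0.0122892 , -0.00948208,  0.00235398,
        0.03982253]), 'tau': array([ 7.29562817e-04, -3.96732223e+01, -3.04161751e+01, -5.72994213e-05,
        6.68249086e-04, -6.91274664e-06]), 'ee_pos': array([ 164.22110127, -603.08028812,  231.35673551]), 'tcp_rot': array([[ 9.64885341e-01,  2.62671418e-01,  6.67694424e-05],
       [ 2.62671423e-01, -9.64885338e-01, -9.04089722e-05],
       [ 4.06770031e-05,  1.04772716e-04, -9.99999994e-01]]), 'wrist_force': array([0.06335248, 0.32092026, 0.0560861 ]), 'moment': array([-0.01822621, -0.00193415, -0.056599  ]), 'finger_gap': 1.0011122634923952}
```

View pics/top0.png

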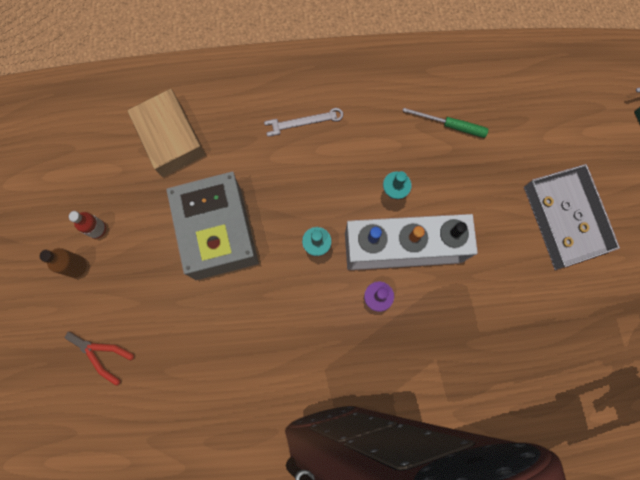

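View pics/side0.png

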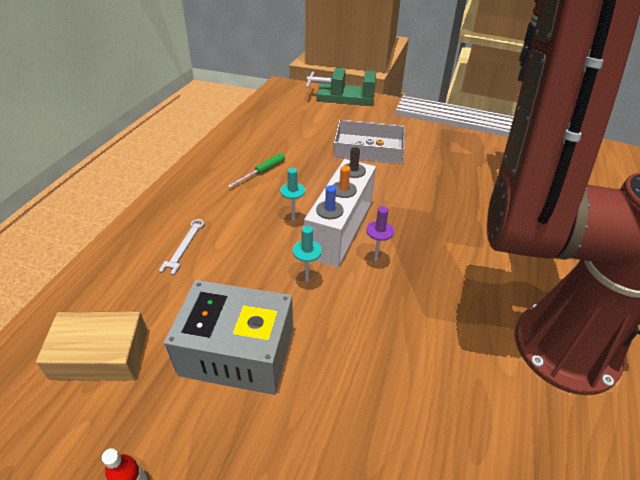

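Run:
```python
from h import *
def tri(a,b):
    e1,d1=ray('top',*a);e2,d2=ray('side',*b)
    s=np.linalg.lstsq(np.c_[d1,-d2],e2-e1,rcond=None)[0];p,q=e1+s[0]*d1,e2+s[1]*d2
    return np.round((p+q)/2,1),round(np.linalg.norm(p-q),1)
print('blue',tri((371.5,239.5),(329.2,210.5)),atz('top',371.5,239.5,110),atz('side',329.2,210.5,110))
print('orange',tri((413,236.2),(343.2,188.7)),atz('top',413,236.2,110),atz('side',343.2,188.7,110))
print('hole',tri((213.5,239.5),(255.3,325)),atz('top',213.5,239.5,100),atz('side',255.3,325,100))
print('teal1',tri((396.6,186.1),(294.6,193.7)));print('teal2',tri((314.9,239.4),(305.4,247.8)));print('purple',tri((379.7,296.2),(374.9,228.9)))
print('box corners',[np.round(atz('top',*p,100)) for p in((168,190),(234,174),(252,249),(186,273))])
print('block top z50?',[np.round(atz('top',*p,50)) for p in((129,109),(171,90),(199,150),(159,172))])
a=cv2.imread('pics/top0.png')[80:300,110:330];b=cv2.imread('pics/side0.png')[270:410,30:310]
cv2.imwrite('pics/c1.png',cv2.resize(a,None,fx=2.7,fy=2.7,interpolation=2));cv2.imwrite('pics/c2.png',cv2.resize(b,None,fx=2.8,fy=2.8,interpolation=2))
a=cv2.imread('pics/top0.png')[165:315,290:490];cv2.imwrite('pics/c3.png',cv2.resize(a,None,fx=4,fy=4,interpolation=2))
```

```text
blue (array([520.3, -88.5, 111.7]), np.float64(0.3)) [520.4449948  -88.71972665 110.        ] [521.05434827 -90.47962081 110.        ]
orange (array([ 517.2, -169.8,  114.3]), np.float64(3.2)) [ 519.66360561 -170.50885475  110.        ] [ 517.10534195 -175.44615422  110.        ]
hole (array([548.2, 220.2,  91.8]), np.float64(8.3)) [550.52253018 219.58036579 100.        ] [540.61427978 225.37415409 100.        ]
teal1 (array([ 630.3, -157.4,   78.9]), np.float64(6.4))
teal2 (array([532.5,  20.4,  96.7]), np.float64(1.7))
purple (array([416. , -94.7,  87.5]), np.float64(9.4))
box corners [array([662., 308., 100.]), array([682., 172., 100.]), array([525., 145., 100.]), array([489., 277., 100.])]
block top z50? [array([879., 409.,  50.]), array([915., 312.,  50.]), array([763., 252.,  50.]), array([721., 341.,  50.])]
```

View pics/c1.png

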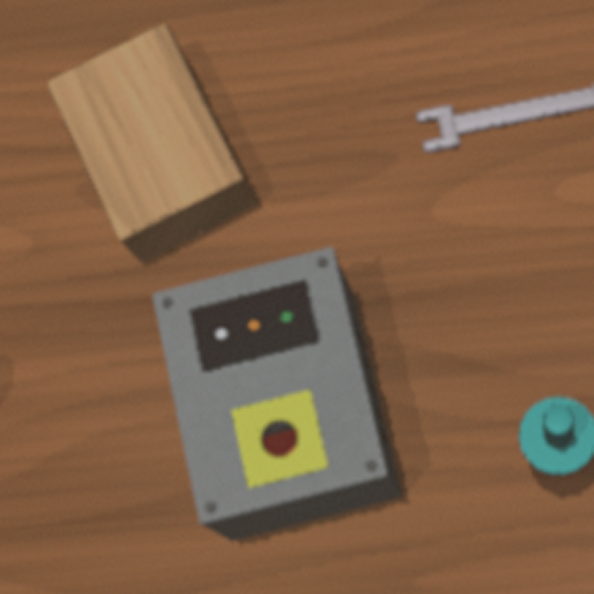

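View pics/c2.png

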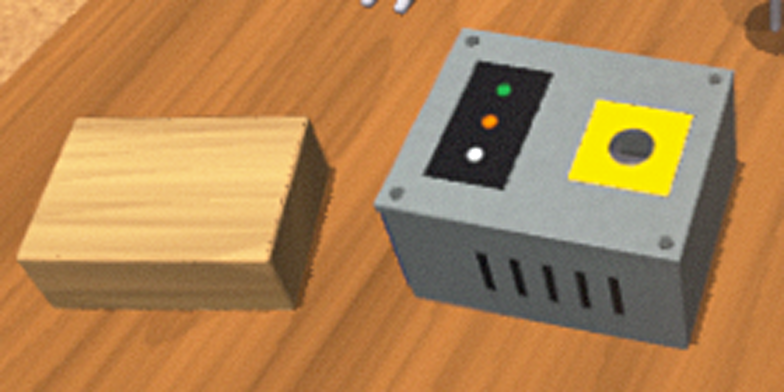

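View pics/c3.png

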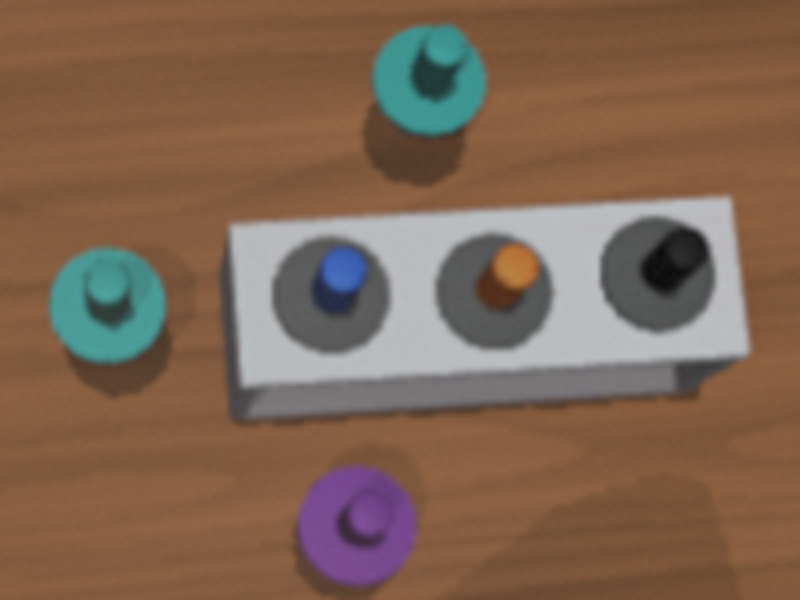

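Run:
```python
from h import *
def tri(a,b):
    e1,d1=ray('top',*a);e2,d2=ray('side',*b)
    s=np.linalg.lstsq(np.c_[d1,-d2],e2-e1,rcond=None)[0];p,q=e1+s[0]*d1,e2+s[1]*d2
    return np.round((p+q)/2,1),round(np.linalg.norm(p-q),1)
print(tri((213.3,242.2),(255.7,322.1)),atz('top',213.3,242.2,100),atz('side',255.7,322.1,100))
# colour segmentation
T=cv2.imread('pics/top0.png');S=cv2.imread('pics/side0.png')
def blob(im,lo,hi,box):
    m=cv2.inRange(cv2.cvtColor(im,cv2.COLOR_BGR2HSV),lo,hi);M=np.zeros_like(m);x0,y0,x1,y1=box;M[y0:y1,x0:x1]=m[y0:y1,x0:x1]
    n,l,s,c=cv2.connectedComponentsWithStats(M);i=1+np.argmax(s[1:,4]);return c[i],s[i],M
for nm,im,b in(('top',T,(180,210,250,275)),('side',S,(220,295,290,350))):
    c,s,M=blob(im,(20,100,80),(35,255,255),b)
    cnt=max(cv2.findContours(M,cv2.RETR_EXTERNAL,cv2.CHAIN_APPROX_NONE)[0],key=cv2.contourArea)
    r=cv2.boxPoints(cv2.minAreaRect(cnt)); 
    h=M.copy();cv2.drawContours(h,[cnt],-1,255,-1);h=cv2.subtract(h,M);n,l,st,cc=cv2.connectedComponentsWithStats(h);i=1+np.argmax(st[1:,4])
    print(nm,'yellow hole px',cc[i],st[i],atz(nm,*cc[i],100).round(1))
    ap=cv2.approxPolyDP(cnt,5,True)[:,0];print([atz(nm,*p,100).round(0)[:2] for p in ap],np.mean([atz(nm,*p,100) for p in ap],0))
for nm,im,b in(('top',T,(355,220,392,260)),('side',S,(315,180,345,215))):
    c,s,M=blob(im,(105,120,60),(125,255,255),b);print(nm,c,s)
    for z in(143,170):print(z,atz(nm,*c,z).round(1))
# predicted outlines for overlay
for P in((520.5,-88.7),):
  for nm,im in(('top',T),('side',S)):
    o=im.copy()
    for z,r in((116,29),(170,11)):
      for t in np.linspace(0,6.28,60):
        u=proj(nm,(P[0]+r*np.cos(t),P[1]+r*np.sin(t),z)).round().astype(int);o[u[1],u[0]]=(0,255,0)
    for h in((550,219.5),):
      for t in np.linspace(0,6.28,60):
        u=proj(nm,(h[0]+14*np.cos(t),h[1]+14*np.sin(t),100)).round().astype(int);o[u[1],u[0]]=(0,255,0)
    u=proj(nm,(P[0],P[1],116)).astype(int);v=proj(nm,(550,219.5,100)).astype(int)
    cv2.imwrite(f'pics/o_{nm}.png',np.hstack([cv2.resize(o[w[1]-30:w[1]+30,w[0]-30:w[0]+30],None,fx=6,fy=6,interpolation=0) for w in(u,v)]))
```

```text
(array([543.8, 219.9, 100.1]), np.float64(2.5)) [545.13133374 220.24155847 100.        ] [542.56166142 219.78477864 100.        ]
top yellow hole px [213.24409449 242.16535433] [207 236  13  13 127] [545.2 220.3 100. ]
[array([578., 197.]), array([569., 254.]), array([514., 244.]), array([523., 188.])] [545.75134616 220.89774405 100.        ]
side yellow hole px [255. 322.] [248 316  15  13 155] [543.7 220.  100. ]
[array([577., 197.]), array([567., 253.]), array([510., 243.]), array([519., 186.])] [543.41850518 219.65673565 100.        ]
top [375.12931034 232.65517241] [370 227  12  13 116]
143 [526.3 -92.9 143. ]
170 [520.5 -89.2 170. ]
side [330.18867925 197.63679245] [326 185  10  26 212]
143 [520.7 -91.6 143. ]
170 [510.2 -57.3 170. ]
```

View pics/o_top.png

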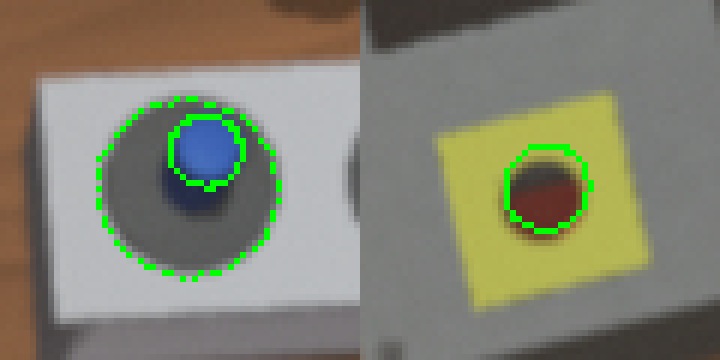

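View pics/o_side.png

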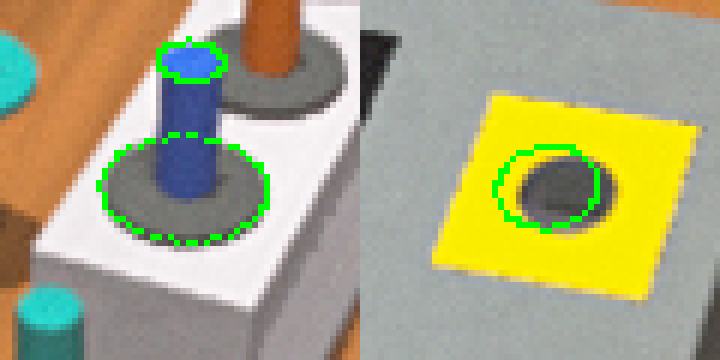

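apply_moves(steps="20 40 0 8; 45 80 0 16; 70 120 0 24; 95 160 0 32; 120 200 0 40", hand=-1)

```text
time: 1.2
ee_pos: [284.9, -401.5, 231.5]
tcp_rot: [[0.566, 0.824, 0.001], [0.824, -0.566, -0.001], [-0.0, 0.001, -1.0]]
wrist_force: [0.5, -0.5, -0.1]
finger_gap: 0.992
```

apply_moves(steps="29 39 0 8; 58 78 0 16; 87 117 0 24; 116 156 0 32; 145 195 0 34.8")

```text
time: 1.7
ee_pos: [430.2, -206.4, 231.8]
tcp_rot: [[-0.004, 1.0, 0.001], [1.0, 0.004, -0.001], [-0.001, 0.001, -1.0]]
wrist_force: [0.7, -1.4, 0.1]
finger_gap: 0.998
```

apply_moves(steps="25 33 0 0; 50 66 0 0; 75 99 0 0; 91 119 0 0; 91 119 0 0")

```text
time: 2.2
ee_pos: [521.8, -86.5, 231.6]
tcp_rot: [[-0.005, 1.0, 0.001], [1.0, 0.005, 0.001], [0.001, 0.001, -1.0]]
wrist_force: [-0.3, -0.5, -0.6]
finger_gap: 1.005
```

Run:
```python
from h import *
save('top','top1.png');save('side','side1.png');s=arm.sense();print(s['ee_pos'],s['tcp_rot'],s['qpos'],s['time'])
```

```text
[520.15503576 -88.85321316 231.26046286] [[-1.97285563e-03  9.99997916e-01 -5.24403606e-04]
 [ 9.99997913e-01  1.97257678e-03 -5.31743511e-04]
 [-5.30707976e-04 -5.25451565e-04 -9.99999721e-01]] [-1.72945733e+01  5.21928583e-01  1.05519611e+02 -3.95580584e-02
  7.39780946e+01 -1.73966770e+01] 2.3
```

View pics/side1.png

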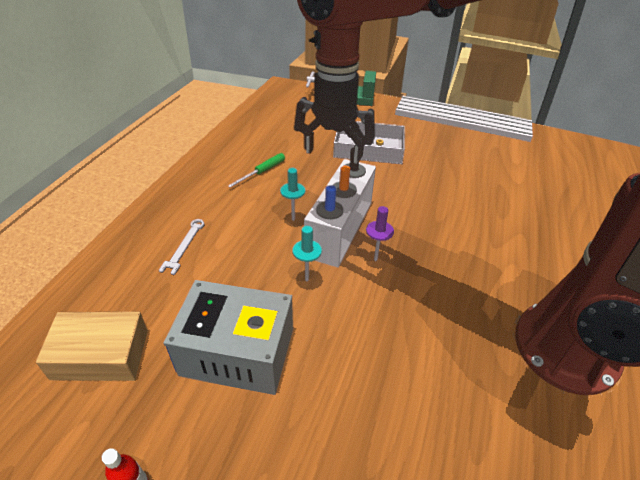

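apply_moves(steps="0 0 -40 0; 0 0 -70 0; 0 0 -90 0; 0 0 -102 0; 0 0 -102 0")

```text
time: 2.8
ee_pos: [518.2, -89.6, 127.5]
tcp_rot: [[0.001, 1.0, -0.004], [1.0, -0.001, 0.001], [0.001, -0.004, -1.0]]
wrist_force: [-0.2, 0.4, 1.3]
finger_gap: 0.996
```

Run:
```python
from h import *
save('top','top2.png');save('side','side2.png');s=arm.sense();print(s['ee_pos'],s['wrist_force'],s['time'],proj('side',(520.3,-89,129)))
a=cv2.imread('pics/side2.png')[120:260,240:440];b=cv2.imread('pics/top2.png')[165:315,290:490]
cv2.imwrite('pics/c4.png',np.vstack([cv2.resize(a,(500,300),interpolation=2),cv2.resize(b,(500,300),interpolation=2)]))
```

```text
[520.57701741 -89.87500864 130.16648704] [-0.49289405  0.09742223  0.47442557] 2.9 [329.67305445 203.81253279]
```

View pics/c4.png

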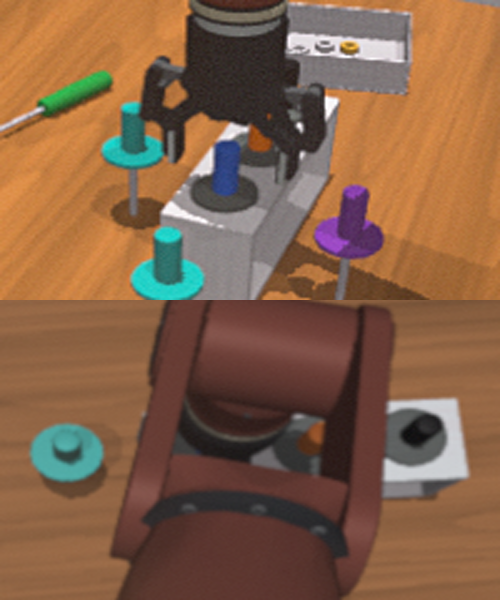

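apply_moves(steps="0 0 0 0; 0 0 0 0; 0 0 0 0; 0 0 0 0; 0 0 0 0", hand=1, squeeze=60)

```text
time: 3.4
ee_pos: [520.8, -89.2, 130.1]
tcp_rot: [[-0.001, 1.0, 0.001], [1.0, 0.001, -0.0], [-0.0, 0.001, -1.0]]
wrist_force: [1.0, -0.2, -0.3]
finger_gap: 0.242
```

apply_moves(steps="0 0 0 0; 0 0 0 0; 0 0 0 0")

```text
time: 3.7
ee_pos: [520.8, -89.2, 130.0]
tcp_rot: [[-0.001, 1.0, 0.001], [1.0, 0.001, -0.0], [-0.0, 0.001, -1.0]]
wrist_force: [-0.3, 0.9, 4.2]
finger_gap: 0.243
```

Run:
```python
from h import *
save('side','side3.png');s=arm.sense();print(s['ee_pos'],s['wrist_force'],s['time'],s['finger_gap'])
a=cv2.imread('pics/side3.png')[120:260,240:440]
cv2.imwrite('pics/c5.png',cv2.resize(a,None,fx=3.5,fy=3.5,interpolation=2))
```

```text
[520.77936589 -89.16108175 129.94431283] [0.46222261 0.37510491 4.6447228 ] 3.75 0.24050017324191902
```

View pics/c5.png

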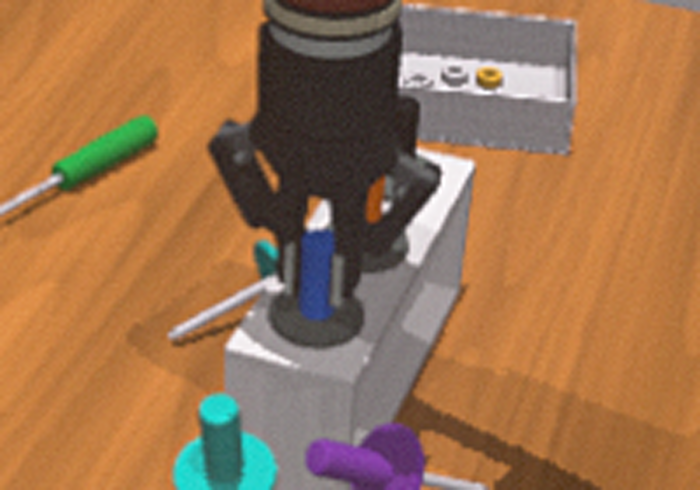

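View pics/side3.png

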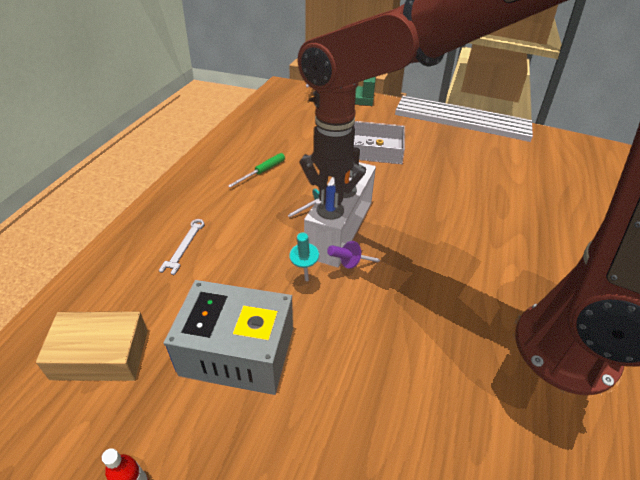

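Run:
```python
from h import *
for f in('side0','side1','side2','side3'):
    a=cv2.imread(f'pics/{f}.png')[160:290,260:410]
    cv2.imwrite(f'pics/z_{f}.png',a)
cv2.imwrite('pics/zz.png',np.vstack([np.hstack([cv2.resize(cv2.imread(f'pics/z_side{i}.png'),(390,300),interpolation=2) for i in r]) for r in((0,1),(2,3))]))
```

```text
(no output)
```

View pics/zz.png

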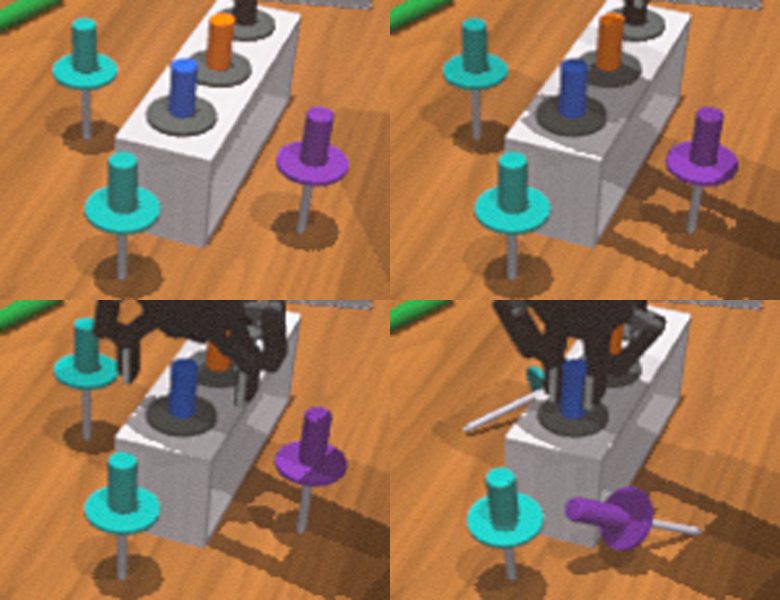

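apply_moves(steps="0 0 25 0; 0 0 60 0; 0 0 100 0; 0 0 135 0; 0 0 150 0")

```text
time: 4.25
ee_pos: [521.5, -89.5, 282.6]
tcp_rot: [[-0.001, 1.0, 0.005], [1.0, 0.001, -0.002], [-0.002, 0.005, -1.0]]
wrist_force: [0.7, -0.5, -0.3]
finger_gap: 0.241
```

Run:
```python
from h import *
save('side','side4.png');s=arm.sense();print(s['ee_pos'],s['wrist_force'],s['time'],s['finger_gap'])
```

```text
[522.13133925 -89.66361554 283.82926949] [0.75941675 0.48229199 0.51951297] 4.3 0.24505399209355908
```

View pics/side4.png

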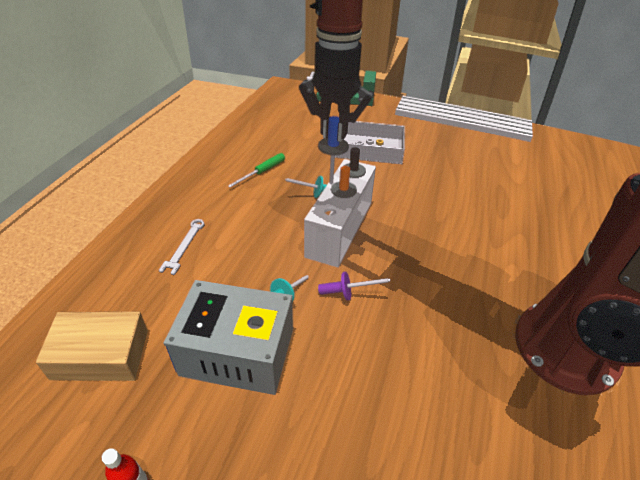

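apply_moves(steps="4 45 0 0; 8 90 0 0; 12 135 0 0; 16 180 0 0; 19 225 0 0")

```text
time: 4.8
ee_pos: [537.7, 137.5, 276.1]
tcp_rot: [[-0.0, 1.0, -0.004], [1.0, 0.0, -0.001], [-0.001, -0.004, -1.0]]
wrist_force: [1.1, -0.7, 0.5]
finger_gap: 0.242
```

apply_moves(steps="3 40 0 0; 5 70 -10 0; 5 84 -30 0; 5 84 -50 0; 5 84 -50 0")

```text
time: 5.3
ee_pos: [540.0, 219.5, 222.3]
tcp_rot: [[-0.002, 1.0, -0.012], [1.0, 0.002, -0.003], [-0.003, -0.012, -1.0]]
wrist_force: [-1.0, -0.0, -0.7]
finger_gap: 0.242
```

Run:
```python
from h import *
save('side','side5.png');save('top','top5.png');s=arm.sense();print(s['ee_pos'],s['wrist_force'],s['time'],s['finger_gap'])
p=s['ee_pos'];z=p[2]-19.3
for n in('side','top'):
    o=cv2.imread(f'pics/{n}5.png')
    for P,c in(((p[0],p[1],z),(0,0,255)),((p[0],p[1],z-85),(0,255,0)),((544.5,220.2,100),(255,0,255))):
        u=proj(n,P).round().astype(int);print(n,u);cv2.circle(o,tuple(u),1,c,-1)
    if n=='side':cv2.imwrite('pics/c6.png',cv2.resize(o[200:400,150:350],None,fx=3,fy=3,interpolation=2))
```

```text
[542.77154167 219.43817593 226.80266456] [-0.20756517  0.29579033 -0.34883496] 5.4 0.2380878200224666
side [250 278]
side [255 313]
side [255 322]
top [202 231]
top [211 241]
top [213 243]
```

View pics/c6.png

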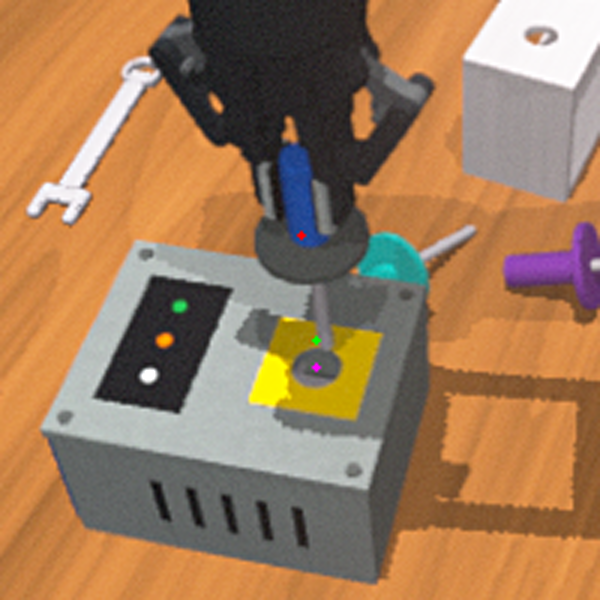

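View pics/top5.png

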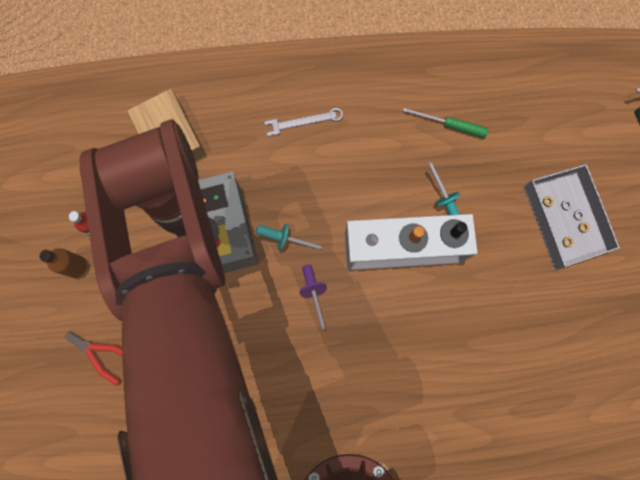

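Run:
```python
from h import *
save('side','side6.png');s=arm.sense();print(s['ee_pos'],s['tcp_rot'][2],s['wrist_force'],s['time'],s['finger_gap'])
p=s['ee_pos'];n='side'
o=cv2.resize(cv2.imread('pics/side6.png')[230:350,190:310],None,fx=5,fy=5,interpolation=2)
def circ(x,y,z,r,c):
    for t in np.linspace(0,6.28,80):
        u=((proj(n,(x+r*np.cos(t),y+r*np.sin(t),z))-[190,230]+.5)*5).astype(int);cv2.circle(o,tuple(map(int,u)),1,c,-1)
z=p[2]-19.3
circ(p[0],p[1],z+6,29,(0,0,255));circ(p[0],p[1],z-85,4,(0,255,0));circ(p[0],p[1],z+60,11,(0,255,255));circ(544.5,220.2,100,14,(255,0,255))
cv2.imwrite('pics/c7.png',o)
```

```text
[543.86178373 219.52520609 228.44900804] [-5.00703157e-04 -1.55688425e-03 -9.99998663e-01] [ 0.33274575 -0.01277541 -0.20371813] 5.45 0.24350321647926612
```

View pics/c7.png

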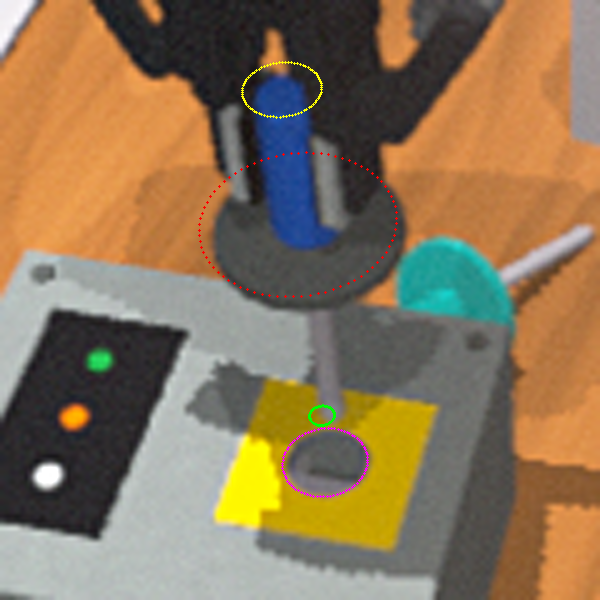

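apply_moves(steps="2 0 -10 0; 2 0 -25 0; 2 0 -40 0; 2 0 -50 0; 2 0 -50 0")

```text
time: 5.95
ee_pos: [544.2, 219.3, 176.1]
tcp_rot: [[-0.0, 1.0, -0.005], [1.0, 0.0, -0.001], [-0.001, -0.005, -1.0]]
wrist_force: [-0.1, 0.3, -1.0]
finger_gap: 0.243
```

Run:
```python
from h import *
save('side','side7.png');s=arm.sense();print(s['ee_pos'],s['wrist_force'],s['time'],s['finger_gap'])
cv2.imwrite('pics/c8.png',cv2.resize(cv2.imread('pics/side7.png')[230:350,190:310],None,fx=5,fy=5,interpolation=2))
```

```text
[545.09578449 219.57106121 177.50050282] [ 0.77718766 -0.3165431  -0.86898913] 6.0 0.24123660591910825
```

View pics/c8.png

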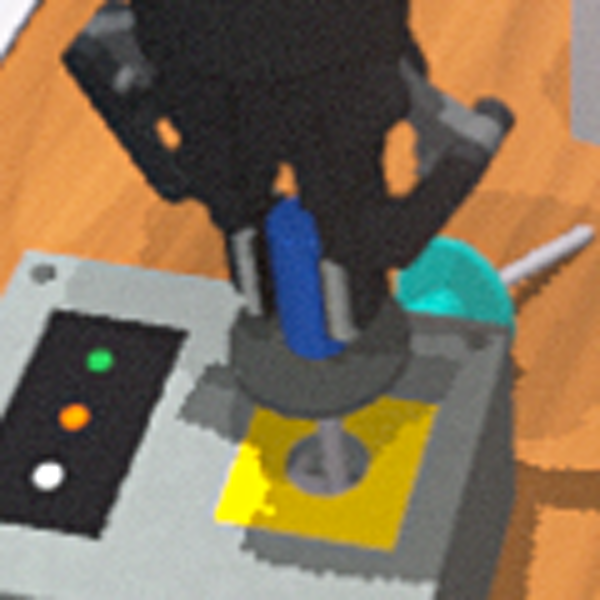

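apply_moves(steps="2 1 -10 0; 2 1 -25 0; 2 1 -38 0; 2 1 -38 0")

```text
time: 6.4
ee_pos: [545.8, 220.3, 137.8]
tcp_rot: [[-0.001, 1.0, -0.006], [1.0, 0.001, -0.002], [-0.002, -0.006, -1.0]]
wrist_force: [-0.0, -0.2, -1.3]
finger_gap: 0.243
```

apply_moves(steps="0 0 -4 0; 0 0 -8 0; 0 0 -12 0; 0 0 -16 0; 0 0 -16 0", squeeze=90)

```text
time: 6.9
ee_pos: [549.2, 221.3, 128.1]
tcp_rot: [[-0.001, 1.0, 0.002], [1.0, 0.001, 0.001], [0.001, 0.002, -1.0]]
wrist_force: [-2.9, 0.4, 9.0]
finger_gap: 0.229
```

Run:
```python
from h import *
save('side','side8.png');s=arm.sense();print(s['ee_pos'],s['wrist_force'],s['time'],s['finger_gap'])
cv2.imwrite('pics/c9.png',cv2.resize(cv2.imread('pics/side8.png')[250:370,150:310],None,fx=5,fy=5,interpolation=2))
```

```text
[549.17332637 221.298862   128.10222974] [-2.39574016 -1.19583828  8.30066938] 6.95 0.23372897354186747
```

View pics/c9.png

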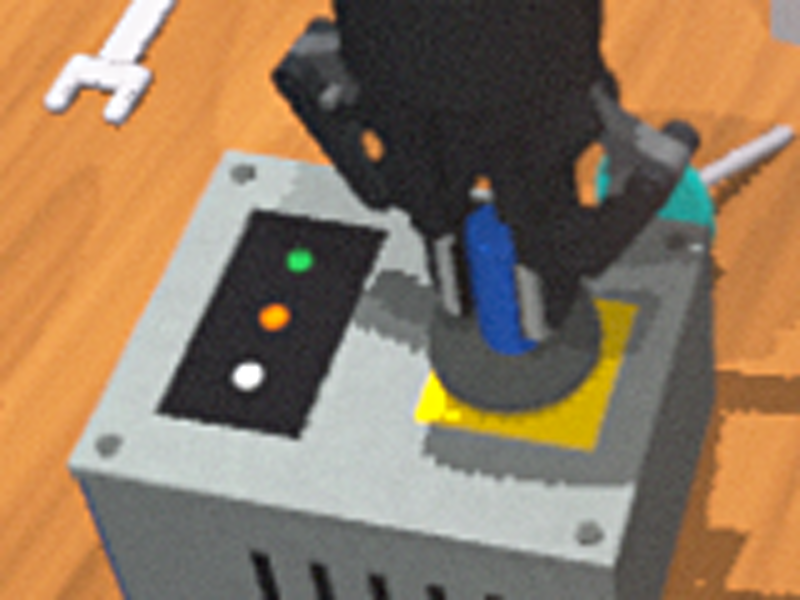

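apply_moves(steps="-2 0 -3 0; -2 0 -6 0; -2 0 -8 0; -2 0 -8 0")

```text
time: 7.35
ee_pos: [548.6, 221.4, 120.8]
tcp_rot: [[-0.001, 1.0, 0.005], [1.0, 0.001, 0.001], [0.001, 0.005, -1.0]]
wrist_force: [-0.5, 0.2, 8.9]
finger_gap: 0.235
```

Run:
```python
from h import *
save('side','side9.png');s=arm.sense();print(s['ee_pos'],s['wrist_force'],s['time'],s['finger_gap'])
cv2.imwrite('pics/c10.png',cv2.resize(cv2.imread('pics/side9.png')[250:370,150:310],None,fx=5,fy=5,interpolation=2))
```

```text
[548.58204639 221.36687033 120.85078657] [-0.99177241 -0.90727712  8.39396189] 7.4 0.2425234499100242
```

View pics/c10.png

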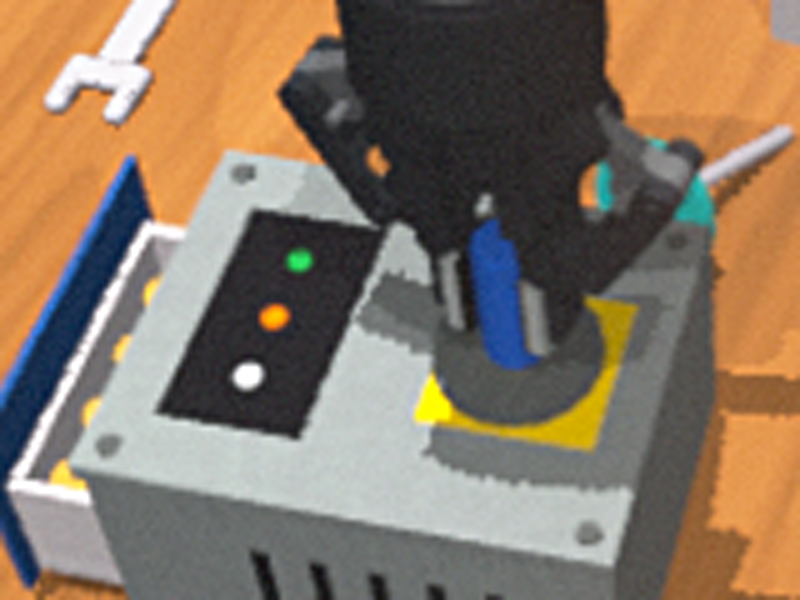

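apply_moves(steps="0 0 -2 0; 0 0 -4 0; 0 0 -4 0")

```text
time: 7.7
ee_pos: [548.9, 221.4, 120.0]
tcp_rot: [[-0.001, 1.0, 0.005], [1.0, 0.001, 0.0], [0.0, 0.005, -1.0]]
wrist_force: [-6.5, -2.8, 21.8]
finger_gap: 0.238
```

Run:
```python
from h import *
s=arm.sense();print(s['ee_pos'],s['wrist_force'],s['time'],s['finger_gap'])
```

```text
[548.85981717 221.39968821 119.98251544] [-6.5437757  -2.79445129 21.84113889] 7.7 0.23765770916358142
```

apply_moves(steps="-2 0 -2 0; -2 0 -3 0; -2 0 -3 0")

```text
time: 8.0
ee_pos: [548.9, 221.4, 120.0]
tcp_rot: [[-0.001, 1.0, 0.009], [1.0, 0.001, 0.001], [0.001, 0.009, -1.0]]
wrist_force: [-7.8, -4.3, 29.6]
finger_gap: 0.234
```

Run:
```python
from h import *
save('side','side10.png');s=arm.sense();print(s['ee_pos'],s['wrist_force'],s['time'],s['finger_gap'])
cv2.imwrite('pics/c11.png',cv2.resize(cv2.imread('pics/side10.png')[270:360,200:300],None,fx=6,fy=6,interpolation=2))
```

```text
[548.91753045 221.42013614 119.94454923] [-7.99299874 -4.98452573 29.77556242] 8.05 0.2382763376892766
```

View pics/c11.png

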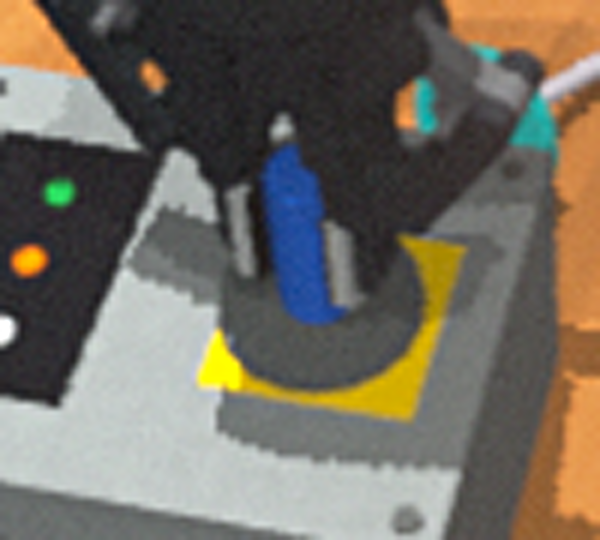

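apply_moves(steps="2 0 4 0; 3 0 7 0; 3 0 7 0")

```text
time: 8.35
ee_pos: [548.9, 221.3, 120.1]
tcp_rot: [[-0.0, 1.0, 0.004], [1.0, 0.0, 0.001], [0.001, 0.004, -1.0]]
wrist_force: [-1.8, -1.2, 9.6]
finger_gap: 0.236
```

Run:
```python
from h import *
s=arm.sense();print(s['ee_pos'],s['wrist_force'],s['moment'],s['time'])
```

```text
[548.91962182 221.31517625 120.10545852] [-1.83081301 -1.19828278  9.62094197] [-0.23935742  0.49203399  0.02806778] 8.35
```

apply_moves(steps="0 0 0 0; 0 0 1 0; 0 0 1 0; 0 0 1 0; 0 0 1 0", hand=-1)

```text
time: 8.85
ee_pos: [546.9, 220.9, 117.8]
tcp_rot: [[-0.0, 1.0, -0.001], [1.0, 0.0, -0.0], [-0.0, -0.001, -1.0]]
wrist_force: [-0.7, -0.2, 0.1]
finger_gap: 0.996
```

apply_moves(steps="0 0 10 0; 0 0 30 0; 0 0 60 0; 0 0 100 0; 0 0 140 0")

```text
time: 9.35
ee_pos: [546.8, 220.8, 259.9]
tcp_rot: [[-0.0, 1.0, -0.001], [1.0, 0.0, -0.0], [-0.0, -0.001, -1.0]]
wrist_force: [1.0, -0.2, -0.5]
finger_gap: 0.998
```

apply_moves(steps="-30 -30 20 0; -60 -60 20 0; -90 -95 20 0; -120 -130 20 0; -120 -130 20 0")

```text
time: 9.85
ee_pos: [423.7, 88.3, 278.1]
tcp_rot: [[0.003, 1.0, -0.002], [1.0, -0.003, -0.002], [-0.002, -0.002, -1.0]]
wrist_force: [-0.3, 0.3, 0.3]
finger_gap: 1.001
```

Run:
```python
from h import *
a=save('side','side11.png');b=save('top','top11.png');s=arm.sense();print(s['ee_pos'],s['wrist_force'],s['time'],s['finger_gap'])
cv2.imwrite('pics/c12.png',cv2.resize(a[200:390,20:320,::-1],None,fx=2.6,fy=2.6,interpolation=2))
cv2.imwrite('pics/c13.png',cv2.resize(b[80:290,60:340,::-1],None,fx=2.8,fy=2.8,interpolation=2))
```

```text
[427.0299899   90.4998141  279.18502645] [ 0.19091152 -0.05187182  0.19164516] 9.95 0.9999988096406298
```

View pics/c12.png

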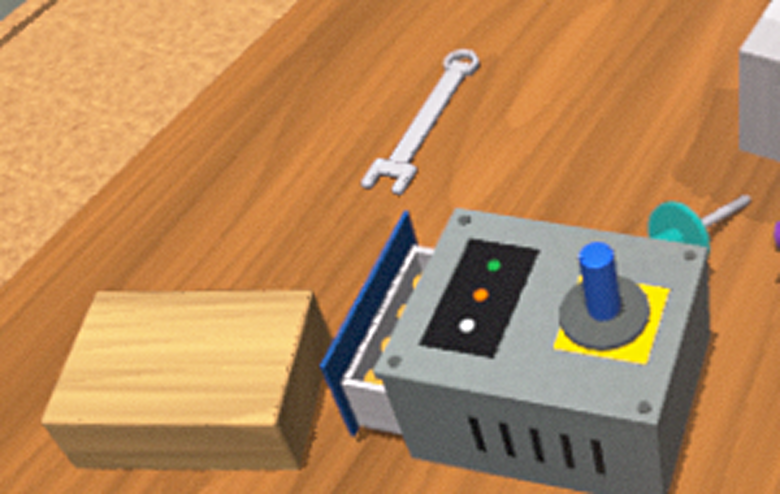

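View pics/c13.png

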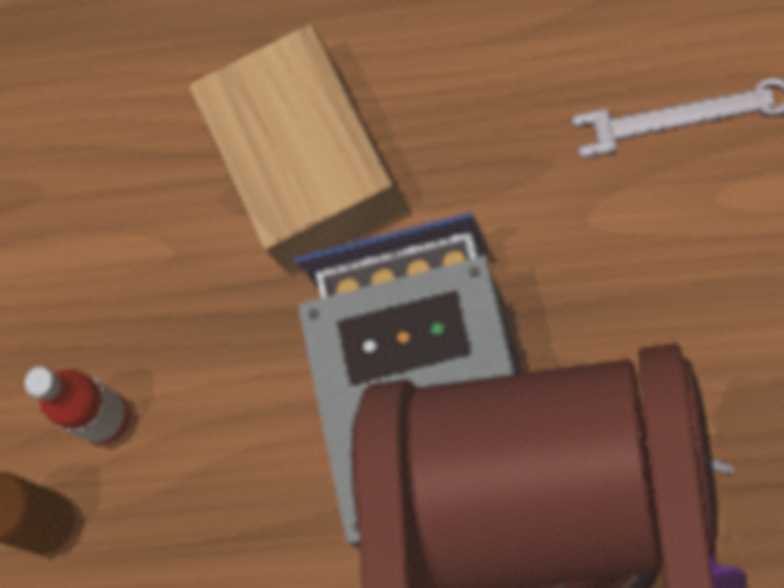

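Run:
```python
from h import *
def tri(a,b):
    e1,d1=ray('top',*a);e2,d2=ray('side',*b)
    s=np.linalg.lstsq(np.c_[d1,-d2],e2-e1,rcond=None)[0];p,q=e1+s[0]*d1,e2+s[1]*d2
    return (p+q)/2,round(np.linalg.norm(p-q),1)
ax=np.array([.985,.165])  # hole +x from yellow edges
ax/=np.linalg.norm(ax)
for a,b in(((228.6,156.1),(176.5,281.5)),((165.4,173.6),(143.8,338.5))):
    P,e=tri(a,b);print(P.round(1),e,'along x from hole',((P[:2]-[544.5,220.2])@ax).round(1))
n='side';o=cv2.resize(cv2.imread('pics/side11.png')[270:360,200:300],None,fx=6,fy=6,interpolation=2)
for r,z in((29,106),(11,160)):
  for t in np.linspace(0,6.28,80):
    u=((proj(n,(546.5+r*np.cos(t),220.5+r*np.sin(t),z))-[200,270]+.5)*6).astype(int);cv2.circle(o,tuple(map(int,u)),1,(0,255,0),-1)
cv2.imwrite('pics/c14.png',o)
```

```text
[725.1 182.1  88. ] 3.3 along x from hole 171.8
[699.3 314.3  95.2] 0.5 along x from hole 168.2
```

View pics/c14.png

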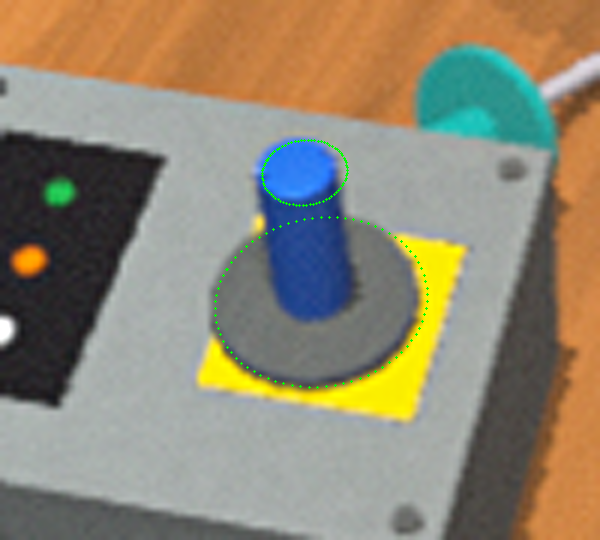

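Run:
```python
from h import *
a=save('side','side12.png');s=arm.sense();print(s['time'],s['wrist_force'],s['finger_gap'])
cv2.imwrite('pics/c15.png',a[:,:,::-1]);print(arm.close_job())
```

```text
10.0 [0.60672597 0.204464   0.28934649] 1.0003052467969382
the job is handed in; nothing more can be done
None
```

View pics/c15.png

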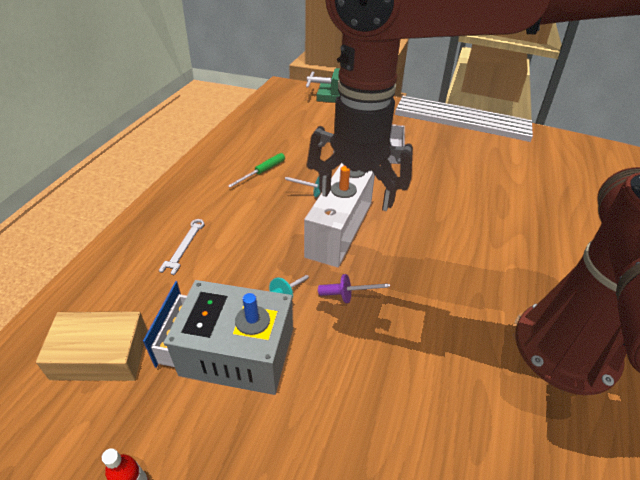

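I took the blue pin from the stand and pushed it through the access hole until its collar met the lid. The latch tripped and the collet tray sprang out. I then let go, backed the arm clear and handed the job in at 10.0 s.

**Last checks:**
- **Pin:** it stands upright and free. Its collar and handle match the outline expected for a seated pin to within about 2 pixels. While pushing, the tool stopped at z = 120 mm as the force rose from 8 to 30 N.
- **Tray:** I measured it about 35–39 mm out, where fully out is 40 mm. That agrees within the camera error, and the wooden block stands close to the panel. I did not confirm that the last 1–5 mm of travel is complete.
- **Orange pin:** it is still in the stand in the last picture. The black pin is mostly hidden behind the gripper there, but was in place in the earlier pictures.

**Fallen look-alikes:** the purple pin and both turquoise pins, which stood balanced on their tips, fell over while I gripped and lifted the blue pin. The purple one may already have been leaning before I closed the gripper. I saw no contact in the pictures and no side force, so I believe they fell by themselves, but I cannot prove it. All three are lying on the table, and one turquoise pin rests beside the box.

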